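# Load the gudgeon-pin carrier under the spring flap of the weighing station

### The arm

A 6-joint arm with a two-finger parallel gripper is mounted at the origin on the work surface. World frame = base frame: x ahead of the robot, y to its left, z up, the work surface at z = 0. Lengths are in m, angles in rad, forces in N, time in s.
With the tool pointing down it reaches from about 0.25 to 0.725 m from the base axis. Payload 4 kg.
Tool frame: the origin (TCP) lies between the finger pads; the fingertips stand 11 mm ahead of it and the grasp point (between the pads) lies 8 mm behind it (tcp_to_tips is the z of the fingertips in the tool frame, in m); z points along the fingers, y is the direction in which the jaws open and shut (so a half turn about z gives the same grasp; the last joint's range is limited). The gripper opens to 85 mm and grips with 20 to 120 N. Pads are 22 mm wide; open, the fingers measure 114 mm over their backs; the gripper's body (76 mm by 85 mm) begins 54 mm behind the grasp point. The pads swing forward as they close: fully open they stand 13 mm farther back than shut.
Start: joints at [1.201, 0.241, 0.005, 1.335, 0, 1.571], TCP at [0.181, 0.466, 0.242] pointing down, gripper open.
Joint ranges: [-2.72, 2.72], [-1.05, 1.87], [-1.09, 1.28], [-1.99, 2.15], [-1.42, 1.44], [-3.14, 3.14]. Speed limits (rad/s): [2.79, 2.79, 3.14, 3.14, 3.14, 3.14].

### API

Orientations are given as a unit quaternion [x, y, z, w].
In Python, from workcell import * gives the robot as it stands.
- The arm moves only by the tool move_arm, never from a script. Its argument "moves" is a list that holds one entry, the list of rows, each a list of 7 numbers: the shift along the world's x, y, z in units of 500 mm (1.0 is 500 mm), then the turn, a rotation vector about the world's x, y, z in units of 30 degrees (1.0 is 30 degrees), then the closure, from -1 (fully open) to 1 (shut), so that 0 is half open. A call has 1 to 8 rows; each row shifts and turns the pose as measured when the row begins; what a row does not reach is not made up. A row lasts 1/12 s, in which the tool goes at most 41.7 mm and 7.16 degrees, less where a joint would pass 70% of its speed; a pose out of reach is approached as far as the arm can. A call with a number of a shift or a turn outside -1 to 1 is refused whole. A call with a gripper value outside its range is refused whole. The fingers move at their own pace and stop on an object; the grip force is fixed at half the most. Time passes only in rows, so rows that do not move let the fingers close. It gives the time, the measured TCP pose, the force and the opening at its end, in the units of the state.
- get_obs(): the state, without advancing time (a new reading comes with each control period).
- camera(name): name is "scene" or "top"; returns a dict with "pixels" (384x512x3 uint8, red, green, blue), "range_z" (384x512 float32, m along the optical axis (not along the pixel's ray), 0 where there is no reading), "fx", "fy", "cx", "cy" (pixels), "extrinsics" (4x4, takes a point from camera to world coordinates). Camera axes: x right, y down, z forward; pixel columns grow to the right and rows downward; lengths in m; the calibration is good to about 2 mm. A picture is of the moment at which its call begins.
- job_done(): hands the job in, once; it reports no verdict.
The state is a dict: "clock": time; "joint_pos": joint angles; "joint_vel": joint speeds; "tau": joint torques, N m; "eef_pos": TCP position; "tool_rot": TCP orientation; "ft_force": force on the tool from outside, world axes, zero at the start; "ft_torque": the same for the moment, N m; "grip_width": finger opening in m.
Only numpy, scipy, OpenCV 4.12 (cv2) and the standard library are available. Lean on these libraries where they do the work, as an engineer would, in place of code of your own. Each camera call takes 0.05 s, during which the arm holds its last target.

### The job

Press the wide steel paddle beside the lane with one fingertip to hold the spring flap up, and while you hold it, push the pin carrier along the lane and under the flap with the other fingertip until it sits fully on the weighing pan. Then let go so that the flap closes behind the carrier. Only push the carrier, never lift or tip it, and leave everything else standing where it is.

Things in the scene. Friction and masses are not known exactly. Their poses are not given: they have to be found in the camera images.
- station: Weighing station fixed on the table: white base plate 360 x 270 mm, 4 mm thick, with a straight lane. Origin on the table, on the lane's centre line, in the plane of the front (-x) face of the flap's tongue. x points along the lane into the station (push direction), y to the left of the lane, z up. A grey instrument head 54 mm high fills x 128 to 202, y -100 to +100 mm.
- lane (a point): Point on the lane's floor and centre line, 80 mm before the station origin. Lane: 62 mm wide, floor 4 mm above the table, from station x = -150 to the end stop at x = 105 mm. Left wall 4 mm thick, top 37 mm above the table (hinge rod on it to 44); right rail 4 mm thick and low, top 14 mm above the table, so a finger can hang over it. Nothing lies above the lane before x = 0.
- pan (a point): Centre of the steel weighing pan set flush in the lane floor, 90 x 56 mm, at station x = 54 mm (pan from 9 to 99), behind the flap's tongue. The carrier fits here with 28 mm of play along the lane between tongue and end stop: fully loaded its origin is 43 to 69 mm from the station origin in x.
- flap (a joint): Spring flap, rad: 0 closed (the spring returns it), stop at 0.66; opens upward. Hinge along the station's x axis at y = 35, z = 40 mm, over the left wall. 3 mm steel panel: x 0 to 44, y -4 to 35, underside z = 40 closed. Pushing the carrier against it cannot open it. From about 0.45 rad up the carrier passes under. At 0.55 the panel's free edge is the highest point, 63 mm over the table.
- tongue (a point): Middle of the lower end of the tongue that hangs from the flap's free edge and blocks the lane: 12 mm wide (station y -4 to +8), 5 mm thick (x 0 to 5), lower end 22 mm above the table when closed; at 0.55 rad it is 38 mm or more up and reaches right to y = -8. The lane right of it (y below -9 mm) is always open above: a finger pushing there can go past the tongue.
- paddle (a point): Middle of the top face of the flat steel paddle, 170 x 70 x 3 mm, left of the lane, one piece with the flap. Pressing it down raises the flap: level (top 22 mm above the table, station y 45 to 115, x -140 to 30 mm) the flap is at 0.55. Closed it slopes up to the left, outer edge 67 mm up. Needs about 0.2 N m at the hinge (5 N at y = 80). A fingertip may slide along it in x.
- carrier: Loose grey plastic block with two steel pins lying in its top, 72 mm (x) x 58 mm (y) x 30 mm high, 0.2 to 0.4 kg; origin at the centre of its underside. It starts on the lane floor before the flap, x axis along the lane, front face 6 to 22 mm before the tongue. Loaded: its rear (-x) face is beyond the tongue.
- piston_a: Piston standing on its crown on the base plate right of the lane, 75 mm diameter, with its rod 158 mm high; origin at the centre of its foot. Leave alone.
- loose_pin: Bare steel pin standing on the base plate right of the lane, 20 mm diameter, 55 mm high; origin at the centre of its foot. Leave alone.
- piston_b: Bystander off the station: a piston on the table. Origin at its underside. Leave alone.
- piston_c: Bystander off the station: a piston on the table. Origin at its underside. Leave alone.
- oiler: Bystander off the station: the black oil bottle. Origin at its underside. Leave alone.
- ratchet: Bystander off the station: the spanner. Origin at its underside. Leave alone.
- carton: Bystander off the station: the small carton. Origin at its underside. Leave alone.
- notes: Bystander off the station: the note block. Origin at its underside. Leave alone.
Not all that is in view belongs to the job. There is more than one size of the carrier; the job needs the smallest.

How it is judged:
On the way, in this order (a step that is already met when the one before it is completed fails the run):
1. a fingertip holds the flap up with the carrier still in front of it (value of joint flap above 0.4 rad and contact force between the fingers and station above 0.5 N and x of carrier in the frame of station below -0.027 m), for 0.1 s.
2. the carrier is pushed under the flap by one finger while the other holds the flap up (value of joint flap above 0.4 rad and contact force between the fingers and station above 0.5 N and contact force between the fingers and carrier above 0.1 N and x of carrier in the frame of station between -0.015 and 0.045 m), for 0.05 s.
At the end, for the whole second after the job is handed in: The carrier rests flat on the lane floor with its rear face beyond the tongue (origin 40 to 75 mm along the lane from the station's origin, within 10 mm of the centre line), and the flap is closed behind it (below 0.05 rad) (x of carrier in the frame of station between 0.04 and 0.075 m and y of carrier in the frame of station between -0.01 and 0.01 m and value of joint flap below 0.05 rad and height (world z) of carrier below 0.008 m and angle between carrier's own z axis and vertical below 0.1 rad and linear speed of carrier below 0.01 m/s); the robot touches nothing.
It fails at once if the carrier is lifted (its origin more than 12 mm above the lane floor) (height (world z) of carrier above 0.016 m).
It fails at once if the carrier is tipped (angle between carrier's own z axis and vertical above 0.3 rad).
It fails at once if a bystander is disturbed (moved 15 mm, or an upright one tipped) (distance of any of piston_a, loose_pin, piston_b, piston_c, oiler, ratchet, carton, notes from where it was at the start of the episode above 0.015 m or angle between any of piston_a, loose_pin, piston_b, piston_c, oiler's own z axis and vertical above 0.3 rad).
It also fails if it takes over 48 s, if anything falls off the work surface, if the arm or the gripper's body presses on something with over 40 N, if the wrist force passes 120 N, or if a joint passes its speed limit or range.

## Working session

There is one attempt and no reset: what is moved stays moved. The work goes in short steps, Python scripts to look and compute and a tool call to move; the robot and the scene stay as the last step left them, time stands still between calls to the robot, and variables do not carry over. Pictures are saved under pics/ and viewed, and the job is handed in when it is done.

Besides the shell and the picture viewer there is one more tool, called by a JSON object that holds its "op" and its "data", one argument or row to a line. move_arm: Moves the arm, as the interface text tells. Shifts and turns lie within -1 to 1; 1 stands for 500 mm of shift or 30 degrees of turn. Its arguments: {"type":"object","properties":{"moves":{"type":"array","items":{"type":"array","items":{"type":"array","items":{"type":"number"}}}}},"required":["moves"]}

```bash
mkdir -p pics; ls
python3 - <<'E'
from workcell import *
import cv2,numpy as np
print(get_obs())
for n in ("scene","top"):
    c=camera(n); cv2.imwrite(f"pics/{n}0.png",cv2.resize(c["pixels"][:,:,::-1],(800,600),interpolation=cv2.INTER_CUBIC))
    np.savez(f"{n}0.npz",**c); print(n,c["fx"],c["fy"],c["cx"],c["cy"]);print(c["extrinsics"].round(4))
E
```

```text
pics
{'clock': 0.0, 'joint_pos': array([1.20099542e+00, 2.41401260e-01, 3.71573860e-03, 1.33516818e+00,
       2.51898837e-05, 1.57081604e+00]), 'joint_vel': array([-7.81633428e-04, -7.64283950e-05, -2.20469814e-04, -1.00822959e-04,
       -2.52819752e-03,  9.79976927e-04]), 'tau': array([-1.56143260e-04, -3.72315109e+01,  2.52409369e+01,  1.69901684e-02,
       -2.04466446e-04, -4.38337452e-06]), 'eef_pos': array([0.18049083, 0.46564199, 0.24141552]), 'tool_rot': array([ 1.83858290e-01,  9.82952222e-01, -1.00883755e-03, -2.01492786e-04]), 'ft_force': array([-0.09507538, -1.27317419,  0.3612815 ]), 'ft_torque': array([ 0.04782585,  0.01863825, -0.01036071]), 'grip_width': 0.08549536718637991}
scene 467.27313842702154 467.27313842702154 251.16856284550457 190.02069871689304
[[-0.7694  0.3752 -0.517   1.179 ]
 [ 0.6387  0.4663 -0.6121  0.7422]
 [ 0.0114 -0.8011 -0.5984  0.7948]
 [ 0.      0.      0.      1.    ]]
top 443.9252622122821 443.9252622122821 256.2491627391921 192.6750689554426
[[-0.0215 -0.9913  0.1302  0.3712]
 [-0.9997  0.0227  0.0077 -0.0095]
 [-0.0106 -0.13   -0.9915  1.3616]
 [ 0.      0.      0.      1.    ]]
```

View pics/scene0.png

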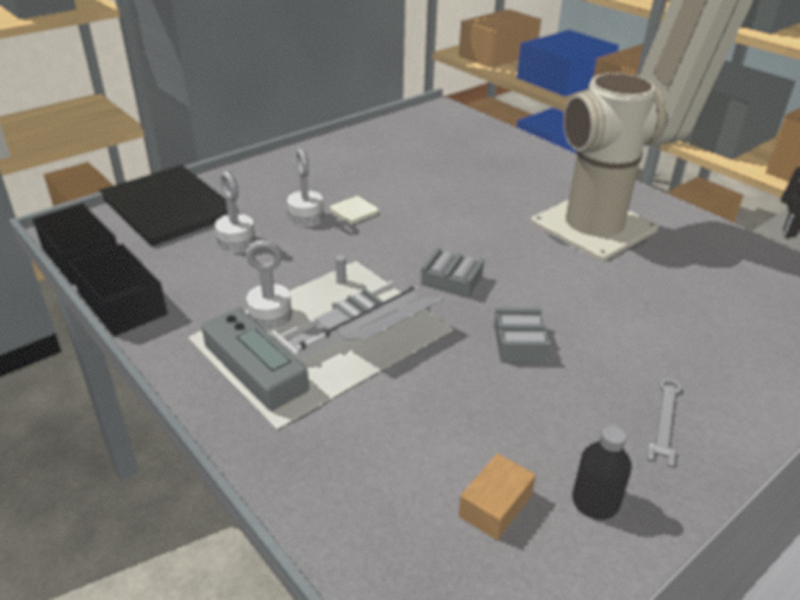

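View pics/top0.png

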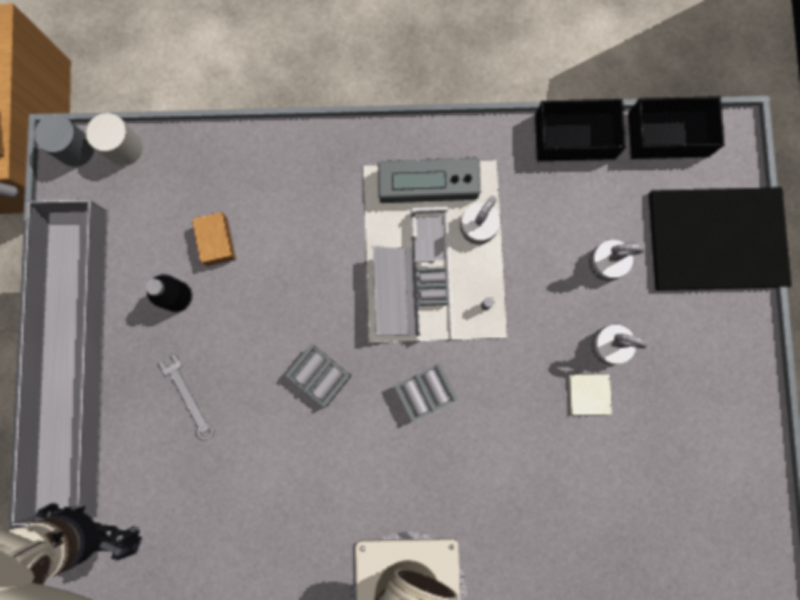

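Candidates for the carrier in the top view are the block in the lane (432,287), a loose block at (318,376) and a loose block at (425,392). The one in the lane, in front of the flap, fits the description and looks smallest. I'll check it in a close crop.

Run:
```python
import cv2,numpy as np
for n,(x0,x1,y0,y1) in dict(top=(225,330,95,225),scene=(115,300,145,275)).items():
    c=np.load(f"{n}0.npz"); im=c["pixels"][y0:y1,x0:x1,::-1]
    s=min(800/(x1-x0),600/(y1-y0)); s=4.5 if n=="top" else 4.3
    cv2.imwrite(f"pics/{n}crop0.png",cv2.resize(im,None,fx=s,fy=s,interpolation=cv2.INTER_CUBIC))
c=np.load("top0.npz");Z=c["range_z"];v,u=np.mgrid[0:384,0:512]
P=np.stack([(u-c["cx"])/c["fx"]*Z,(v-c["cy"])/c["fy"]*Z,Z],-1)@c["extrinsics"][:3,:3].T+c["extrinsics"][:3,3]
np.save("P.npy",P)
h=P[...,2]*1000
np.set_printoptions(linewidth=250)
print("cols",list(range(232,326,3)))
for r in range(98,224,3): print(r,h[r,232:326:3].round().astype(int), P[r,276,:2].round(3))
```

```text
cols [232, 235, 238, 241, 244, 247, 250, 253, 256, 259, 262, 265, 268, 271, 274, 277, 280, 283, 286, 289, 292, 295, 298, 301, 304, 307, 310, 313, 316, 319, 322, 325]
98 [   3    2   -1    3   -2    3    1    1    1   -4    9    7    3    9    3   -2    0   -1   -1   -2   -2   -5   -1    1    1 1362    1    4    3   -1    4   -1] [ 0.852 -0.068]
101 [-3  2  0  1  1 -1 12  0  0  2  1  0  0 -3 -3 -4  1 47 53 54 52 51 55 55 52  1  5  0  0  3  3 -6] [ 0.841 -0.068]
104 [ 3  5  3  2 57 54 61 52 51 53 56 57 57 52 58 50 56 58 55 58 52 56 56 54 51  6  4  4  4 -4  1  5] [ 0.814 -0.065]
107 [-2  8  2  5 54 55 52 51 54 52 55 54 56 56 53 54 57 57 55 55 54 56 48 54 54  9  3 10  4  2  1  1] [ 0.805 -0.065]
110 [-2  8  7  7 58 56 56 58 51 61 54 53 53 58 53 56 56 57 56 52 53 56 54 53 53 49  2 10 10 -3  0  1] [ 0.797 -0.065]
113 [ 2  6  5  3 57 56 54 56 57 53 53 57 57 57 62 62 55 57 58 61 55 53 61 61 56 51  6  8  3  6 -4  0] [ 0.787 -0.065]
116 [ 4  6  2 10 53 48 55 54 59 53 56 56 52 58 56 52 57 56 54 55 62 59 57 49 55 52  4  7  8 -1 -1  2] [ 0.776 -0.064]
119 [ 0  3  3  5 56 53 55 56 60 51 57 56 57 5
[... 3704 characters left out ...]
 -1  7 63 61 52 50 50 38 31 33 45  3  6 -1  2  1  3  4 13  5  2  8  1  1  3  3  6  4  0  4 -5] [ 0.507 -0.059]
209 [ 4 -1  4 67 62 50 50 41 35 35 37 40 37  6 -2  2  3  3  2 14  2 10  6  0  6  3  4  7  9  9  5  0] [ 0.497 -0.058]
212 [ 4  0  4 71 63 55 52 44 42 37 35 38 45  3  3  3  4  5  1 14  3 -1  9  2  5 11  4  8  4  6  2  6] [ 0.489 -0.058]
215 [-1 -2 10  1  7  6  5  8  0  3  7  2 37  6  6  5  7 13  1 10  4  4  8  5  4  3  7  0  3  7  0 -2] [ 0.479 -0.058]
218 [-3  1  1  4 10  9  7  2  3  4 -5  3 -3  2  2  0  0  2  1  2  2 -2  0 -1  0 -3 -4  4  4  3  3 -3] [ 0.47  -0.058]
221 [ 1 -6  2  3  2 -3 -2  3  5 -3 -4 -2  5 -2  3  4  3 -5  5 -3  5 -1 -2  1 -2  4  5  2 -4 -1  2 -4] [ 0.461 -0.057]
```

View pics/topcrop0.png

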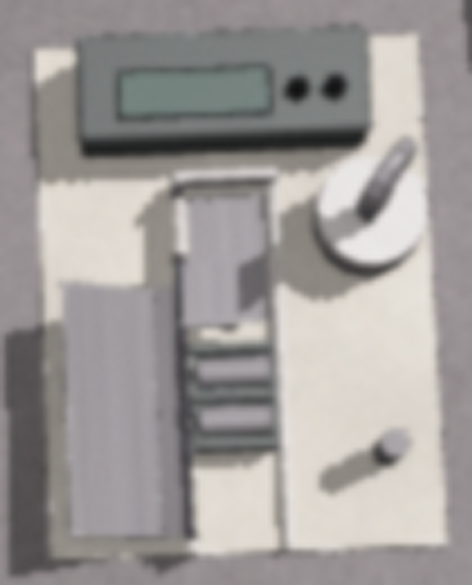

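View pics/scenecrop0.png

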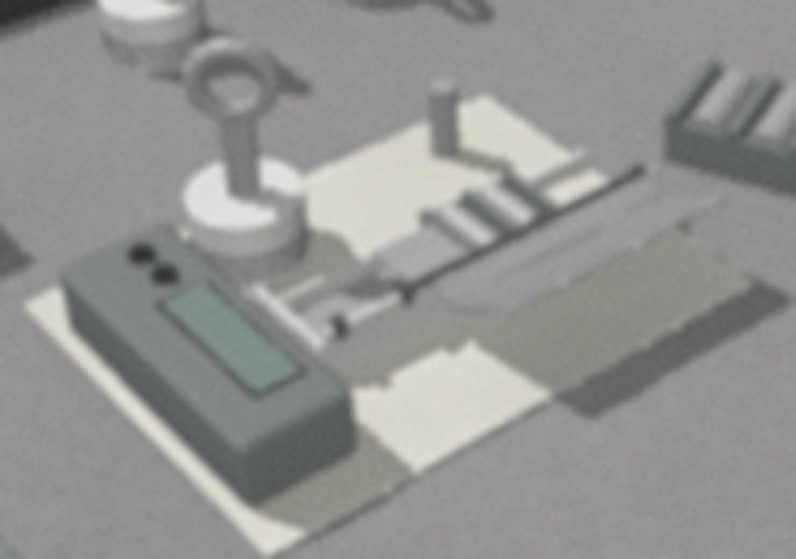

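```bash
cat > h.py <<'E'
import numpy as np
from scipy.optimize import least_squares
def proj(c,p):
    E=np.linalg.inv(c["extrinsics"]);q=p@E[:3,:3].T+E[:3,3]
    return np.stack([q[:,0]/q[:,2]*c["fx"]+c["cx"],q[:,1]/q[:,2]*c["fy"]+c["cy"]],-1)
def S2W(t,s):
    s=np.asarray(s,float);C,S=np.cos(t[2]),np.sin(t[2])
    return np.stack([t[0]+C*s[...,0]-S*s[...,1],t[1]+S*s[...,0]+C*s[...,1],s[...,2]],-1)
def W2S(t,w):
    w=np.asarray(w,float);C,S=np.cos(t[2]),np.sin(t[2]);dx,dy=w[...,0]-t[0],w[...,1]-t[1]
    return np.stack([C*dx+S*dy,-S*dx+C*dy,w[...,2]],-1)
E
python3 - <<'E'
from h import *
import numpy as np
c=np.load("top0.npz")
f=[((.202,.100,.054),(80,38)),((.202,-.1,.054),(365,25)),((.128,.1,.054),(82,138)),((.128,-.1,.054),(366,128)),
((-.15,-.033,.014),(281,548)),((.099,.028,.004),(187,195)),((.099,-.028,.004),(266,191)),((.009,-.028,.004),(270,322)),
((-.14,.115*1,.067),(72,535)),((.03,.112,.067),(64,286))]
s=np.array([a for a,b in f]);px=np.array([b for a,b in f])/4.5+[225,95]-.5+.5/4.5
r=least_squares(lambda t:(proj(c,S2W(t,s))-px).ravel(),[.6,-.06,0],loss="soft_l1")
t=r.x;print(t);print((proj(c,S2W(t,s))-px).round(1))
# plate corners from known picture
P=np.load("P.npy")
for n,(u,v) in dict(TL=(36,48),TR=(418,35),BR=(447,545),BL=(50,556),wallend=(190,538)).items():
    uu,vv=u/4.5+224.6,v/4.5+94.6
    z=.037 if n=="wallend" else .004
    E=c["extrinsics"];d=E[:3,:3]@np.array([(uu-c["cx"])/c["fx"],(vv-c["cy"])/c["fy"],1]);k=(z-E[2,3])/d[2]
    w=E[:3,3]+k*d;print(n,w.round(4),W2S(t,w).round(4))
for n,(u,v,z) in dict(c1=(190,348,.034),c2=(272,346,.034),c3=(276,448,.034),c4=(195,452,.034),pinb=(390,440,.059),pista=(368,215,.05)).items():
    uu,vv=u/4.5+224.6,v/4.5+94.6
    E=c["extrinsics"];d=E[:3,:3]@np.array([(uu-c["cx"])/c["fx"],(vv-c["cy"])/c["fy"],1]);k=(z-E[2,3])/d[2]
    w=E[:3,3]+k*d;print(n,w.round(4),W2S(t,w).round(4))
np.save("t.npy",t)
# depth points: wall centreline, paddle plane
Q=W2S(t,P.reshape(-1,3))
m=(Q[:,0]>-.14)&(Q[:,0]<.0)&(abs(Q[:,1])<.027)&(Q[:,2]>.02)&(Q[:,2]<.045)
q=Q[m];print("carrier pts",q.min(0).round(4),q.max(0).round(4),np.percentile(q[:,0],[2,98]))
m=(Q[:,0]>-.13)&(Q[:,0]<.02)&(Q[:,1]>.05)&(Q[:,1]<.105)&(Q[:,2]>.015)
print("paddle z=a+by",np.polyfit(Q[m,1],Q[m,2],1))
m=(Q[:,2]>.045)&(Q[:,2]<.07)&(Q[:,0]>.1)&(Q[:,0]<.23);print("head",np.percentile(Q[m],[1,99],axis=0))
E
```

```text
[ 0.62181517 -0.06211485  0.01560631]
[[-1.3 -0.8]
 [ 0.8 -0.5]
 [-1.   0.5]
 [ 1.9  0.2]
 [ 2.1  0.3]
 [-0.4  0.4]
 [-0.1  0.6]
 [ 0.4 -0.3]
 [-1.1  0.3]
 [-0.1 -1.4]]
TL [0.8303 0.0699 0.004 ] [0.2106 0.1288 0.004 ]
TR [ 0.8331 -0.1989  0.004 ] [ 0.2091 -0.1401  0.004 ]
BR [ 0.4736 -0.2044  0.004 ] [-0.1504 -0.14    0.004 ]
BL [0.4722 0.0656 0.004 ] [-0.1476  0.1301  0.004 ]
wallend [ 0.4796 -0.0294  0.037 ] [-0.1417  0.0349  0.037 ]
c1 [ 0.6082 -0.0326  0.034 ] [-0.0132  0.0297  0.034 ]
c2 [ 0.6083 -0.0879  0.034 ] [-0.014  -0.0256  0.034 ]
c3 [ 0.5389 -0.0885  0.034 ] [-0.0833 -0.0251  0.034 ]
c4 [ 0.5375 -0.0342  0.034 ] [-0.0839  0.0292  0.034 ]
pinb [ 0.5393 -0.162   0.059 ] [-0.084  -0.0986  0.059 ]
pista [ 0.6931 -0.154   0.05  ] [ 0.0699 -0.093   0.05  ]
carrier pts [-0.0821 -0.0268  0.0201] [-0.0001  0.0269  0.0448] [-0.08105735 -0.01080484]
paddle z=a+by [ 5.94439275e-01 -8.54770469e-06]
head [[ 0.10242791 -0.56728909  0.04573002]
 [ 0.22494127  0.76600888  0.06944897]]
```

```bash
python3 - <<'E'
import workcell;print([n for n in dir(workcell) if n[0]!='_']);print(getattr(workcell,'tcp_to_tips',None))
E
python3 - <<'E'
from h import *
c=np.load("top0.npz")
f=[((.202,0,.054),(222.5,31.5)),((.128,0,.054),(224,133)),
((-.145,-.033,.014),((289.3-224.6)*4.5,(213-94.6)*4.5)),((.08,-.033,.014),((286-224.6)*4.5,(146-94.6)*4.5)),((.099,.028,.004),(187,195)),((.099,-.028,.004),(266,191)),((.009,-.028,.004),(270,322)),
((-.14,.114,.067),(72,535)),((.03,.114,.067),(64,286))]
s=np.array([a for a,b in f]);px=np.array([b for a,b in f])/4.5+[224.6,94.6]
r=least_squares(lambda t:(proj(c,S2W(t,s))-px).ravel(),[.6,-.06,0],loss="soft_l1")
t=r.x;print(t);print((proj(c,S2W(t,s))-px).round(1));np.save("t.npy",t)
E
```

```text
['Unreachable', 'camera', 'get_obs', 'job_done', 'tcp_to_tips']
0.011
[ 0.62185934 -0.06294708  0.02035128]
[[-0.3 -0.6]
 [ 0.5  0.4]
 [ 0.3  1.9]
 [-0.2 -3.3]
 [-0.2  0.5]
 [ 0.1  0.6]
 [ 0.6 -0.3]
 [-0.2  0.4]
 [-0.5 -1.2]]
```

{"op": "move_arm", "data": {
  "moves": [
    [[0.046,-0.068,0,0,0,0.05,-1],[0.046,-0.068,0,0,0,0.05,-1],[0.046,-0.068,0,0,0,0.05,-1],[0.046,-0.068,0,0,0,0.05,-1],[0.046,-0.068,0,0,0,0.05,-1],[0.046,-0.068,0,0,0,0.05,-1],[0.046,-0.068,0,0,0,0.05,-1],[0.046,-0.068,0,0,0,0.05,-1]]
  ]
}}

```text
clock: 0.77
eef_pos: [0.3612, 0.1908, 0.2371]
tool_rot: [0.065, 0.998, -0.003, -0.002]
ft_force: [0.7, 0.4, 0.1]
grip_width: 0.0854
```

{"op": "move_arm", "data": {
  "moves": [
    [[0.042,-0.065,0,0,0,0.04,-1],[0.042,-0.065,0,0,0,0.04,-1],[0.042,-0.065,0,0,0,0.04,-1],[0.042,-0.065,0,0,0,0.04,-1],[0.042,-0.065,0,0,0,0.04,-1],[0.042,-0.065,0,0,0,0.04,-1],[0.042,-0.065,0,0,0,0.04,-1],[0,0,0,0,0,0,-1]]
  ]
}}

```text
clock: 1.43
eef_pos: [0.5138, -0.0563, 0.2342]
tool_rot: [-0.008, 1.0, -0.004, -0.003]
ft_force: [0.5, 0.6, 0.2]
grip_width: 0.0852
```

```bash
cat > look.py <<'E'
import sys,cv2
from workcell import *
from h import *
from scipy.spatial.transform import Rotation as R
o=get_obs();tag=sys.argv[1]
t=np.array([.6218,-.0622,.016])
print("clock",o["clock"],"J",o["joint_pos"].round(3),"eef",o["eef_pos"].round(4),"S",W2S(t,o["eef_pos"]).round(4),"F",o["ft_force"].round(2),"w",o["grip_width"].round(4))
M=R.from_quat(o["tool_rot"]).as_matrix();print("jaw",np.degrees(np.arctan2(M[1,1],M[0,1])).round(2),"toolz",M[:,2].round(4))
for n in sys.argv[2:]:
    c=camera(n);np.savez(f"{tag}{n}.npz",**c)
    x0,x1,y0,y1=(210,350,95,235) if n=="top" else (100,300,100,275)
    s=4
    cv2.imwrite(f"pics/{tag}{n}.png",cv2.resize(c["pixels"][y0:y1,x0:x1,::-1],None,fx=s,fy=s,interpolation=cv2.INTER_CUBIC))
E
python3 look.py a scene top
```

```text
Traceback (most recent call last):
  File "look.py", line 7, in <module>
    print("clock",o["clock"],"J",o["joint_pos"].round(3),"eef",o["eef_pos"].round(4),"S",W2S(t,o["eef_pos"]).round(4),"F",o["ft_force"].round(2),"w",o["grip_width"].round(4))
                                                                                                                                                     ^^^^^^^^^^^^^^^^^^^^^
AttributeError: 'float' object has no attribute 'round'
```

```bash
sed -i 's/o\["grip_width"\].round(4)/round(o["grip_width"],4)/' look.py
python3 look.py a scene top
```

```text
clock 1.4333 J [-0.105  0.282  0.039  1.333 -0.008 -0.121] eef [ 0.5138 -0.0563  0.2342] S [-0.1079  0.0076  0.2342] F [0.46 0.6  0.21] w 0.0852
jaw 90.9 toolz [-0.0061 -0.0072 -1.    ]
```

View pics/ascene.png

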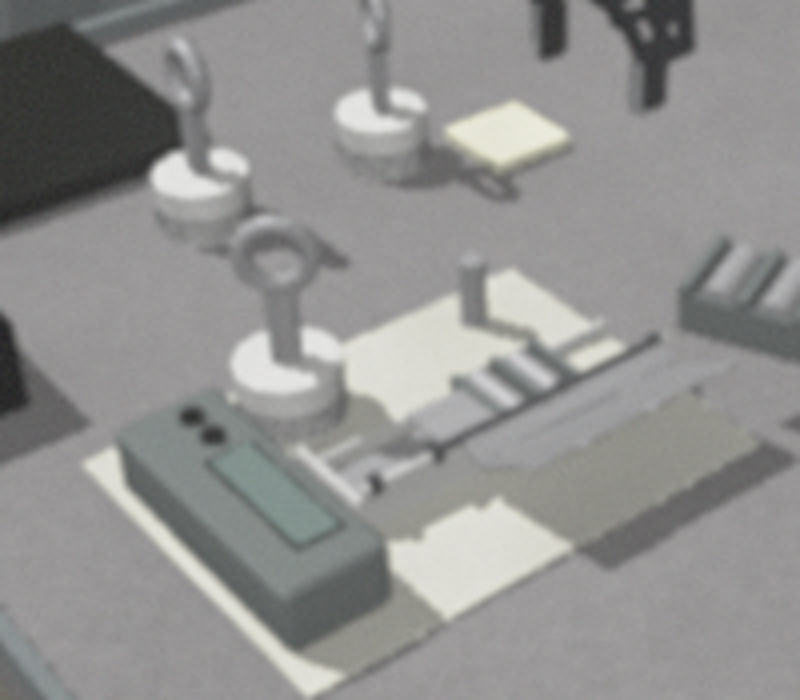

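View pics/atop.png

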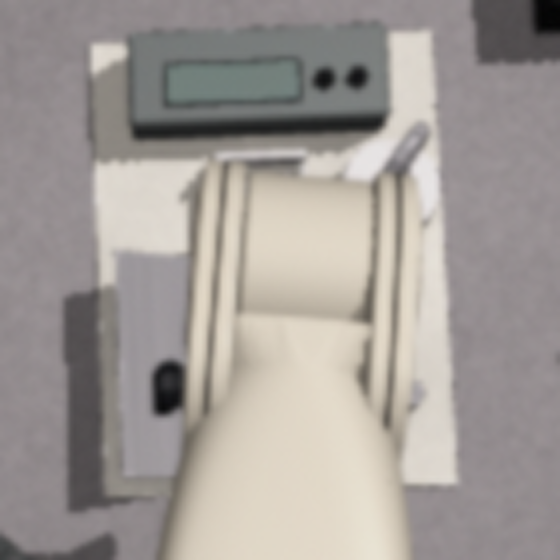

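Run:
```python
from h import *
c=np.load("ascene.npz");Z=c["range_z"];v,u=np.mgrid[0:384,0:512]
P=np.stack([(u-c["cx"])/c["fx"]*Z,(v-c["cy"])/c["fy"]*Z,Z],-1)@c["extrinsics"][:3,:3].T+c["extrinsics"][:3,3]
t=np.array([.6218,-.0622,.016])
for (a,b,d,e) in ((256,272,110,130),(232,242,95,118)):
    q=P[d:e,a:b].reshape(-1,3);q=q[(q[:,2]>.18)&(q[:,2]<.4)]
    s=W2S(t,q);print(len(q),np.percentile(s,[0,2,50,98,100],axis=0).round(4))
```

```text
200 [[-0.1166  0.0503  0.2343]
 [-0.1132  0.0523  0.2369]
 [-0.099   0.0632  0.2682]
 [-0.0931  0.0835  0.2935]
 [-0.0917  0.0852  0.2966]]
176 [[-0.1167 -0.0518  0.2344]
 [-0.1162 -0.0473  0.2373]
 [-0.1011 -0.0341  0.2665]
 [-0.0908 -0.0197  0.2974]
 [-0.0891 -0.0135  0.3021]]
```

{"op": "move_arm", "data": {
  "moves": [
    [[-0.016,0.039,-0.03,0,0,0,-1],[0,0,-0.06,0,0,0,-1],[0,0,-0.06,0,0,0,-1],[0,0,-0.06,0,0,0,-1],[0,0,-0.06,0,0,0,-1],[0,0,0,0,0,0,-1]]
  ]
}}

```text
clock: 2.03
eef_pos: [0.4983, -0.0246, 0.0972]
tool_rot: [-0.013, 1.0, -0.001, -0.003]
ft_force: [-1.0, -0.9, 0.0]
grip_width: 0.0854
```

```bash
python3 look.py b scene top
```

```text
clock 2.0333 J [-0.048  0.356 -0.236  0.984 -0.002 -0.074] eef [ 0.4983 -0.0246  0.0972] S [-0.1228  0.0395  0.0972] F [-1.03 -0.86  0.02] w 0.0854
jaw 91.45 toolz [-0.0061 -0.0016 -1.    ]
```

View pics/bscene.png

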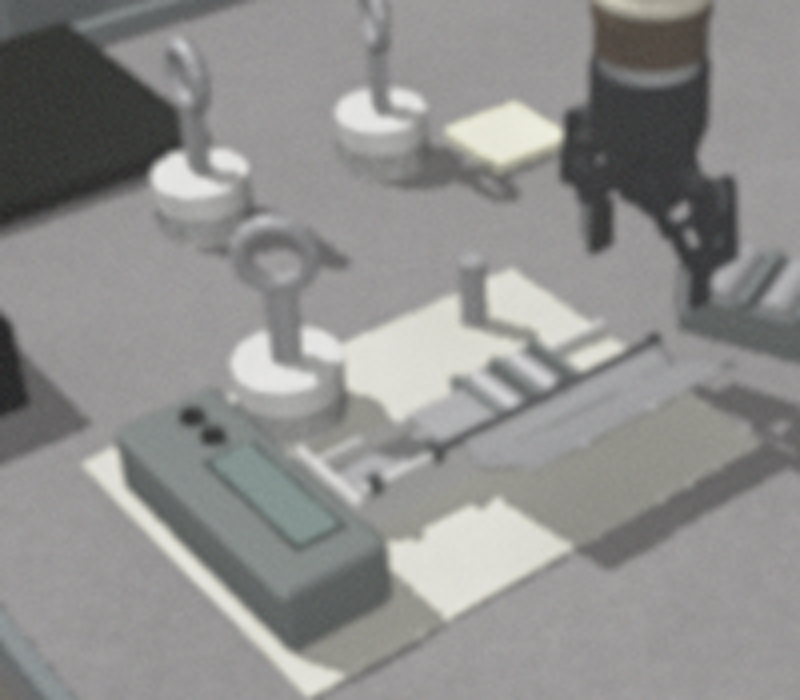

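{"op": "move_arm", "data": {
  "moves": [
    [[0.008,-0.024,-0.03,0,0,-0.018,-1],[0,0,-0.02,0,0,0,-1],[0,0,0,0,0,0,-1]]
  ]
}}

```text
clock: 2.38
eef_pos: [0.5106, -0.0352, 0.0833]
tool_rot: [-0.009, 1.0, -0.001, 0.007]
ft_force: [0.0, -0.1, 0.6]
grip_width: 0.0853
```

```bash
python3 look.py c
```

```text
clock 2.3833 J [-0.068  0.382 -0.24   0.936 -0.001 -0.087] eef [ 0.5106 -0.0352  0.0833] S [-0.1108  0.0287  0.0833] F [ 0.   -0.1   0.57] w 0.0853
jaw 91.08 toolz [ 0.0131 -0.0022 -0.9999]
```

{"op": "move_arm", "data": {
  "moves": [
    [[-0.008,-0.004,-0.02,0,0,0,-1],[0,0,-0.02,0,0,0,-1],[0,0,0,0,0,0,-1],[0,0,0,0,0,0,-1]]
  ]
}}

```text
clock: 2.72
eef_pos: [0.5108, -0.0358, 0.0688]
tool_rot: [-0.01, 1.0, -0.001, 0.012]
ft_force: [-0.1, -0.5, 0.7]
grip_width: 0.0857
```

```bash
python3 look.py c
```

```text
clock 2.7167 J [-0.07   0.393 -0.268  0.886 -0.    -0.09 ] eef [ 0.5108 -0.0358  0.0688] S [-0.1106  0.0282  0.0688] F [-0.11 -0.49  0.66] w 0.0857
jaw 91.17 toolz [ 0.0236 -0.0019 -0.9997]
```

{"op": "move_arm", "data": {
  "moves": [
    [[-0.01,-0.002,-0.015,0,0.045,0,-1],[0,0,-0.01,0,0,0,-1],[0,0,0,0,0,0,-1],[0,0,0,0,0,0,-1]]
  ]
}}

```text
clock: 3.05
eef_pos: [0.5071, -0.0364, 0.0573]
tool_rot: [-0.011, 1.0, -0.001, 0.001]
ft_force: [0.3, 0.2, -0.5]
grip_width: 0.0853
```

```bash
python3 look.py c
```

```text
clock 3.05 J [-0.071  0.416 -0.267  0.887 -0.002 -0.092] eef [ 0.5071 -0.0364  0.0573] S [-0.1143  0.0276  0.0573] F [ 0.27  0.23 -0.52] w 0.0853
jaw 91.21 toolz [ 0.0013 -0.0019 -1.    ]
```

Good. Now pressing down in small steps while watching force.

{"op": "move_arm", "data": {
  "moves": [
    [[-0.002,0,-0.012,0,0.01,-0.01,-1],[-0.002,0,-0.012,0,0.01,0,-1],[0,0,-0.012,0,0,0,-1],[0,0,0,0,0,0,-1]]
  ]
}}

```text
clock: 3.38
eef_pos: [0.506, -0.0364, 0.0382]
tool_rot: [-0.008, 1.0, -0.001, -0.004]
ft_force: [0.1, -1.1, 2.4]
grip_width: 0.0856
```

```bash
python3 look.py d scene
```

```text
clock 3.3833 J [-0.071  0.445 -0.281  0.853 -0.002 -0.086] eef [ 0.506  -0.0364  0.0382] S [-0.1154  0.0276  0.0382] F [ 0.05 -1.08  2.39] w 0.0856
jaw 90.86 toolz [-0.0081 -0.0017 -1.    ]
```

View pics/dscene.png

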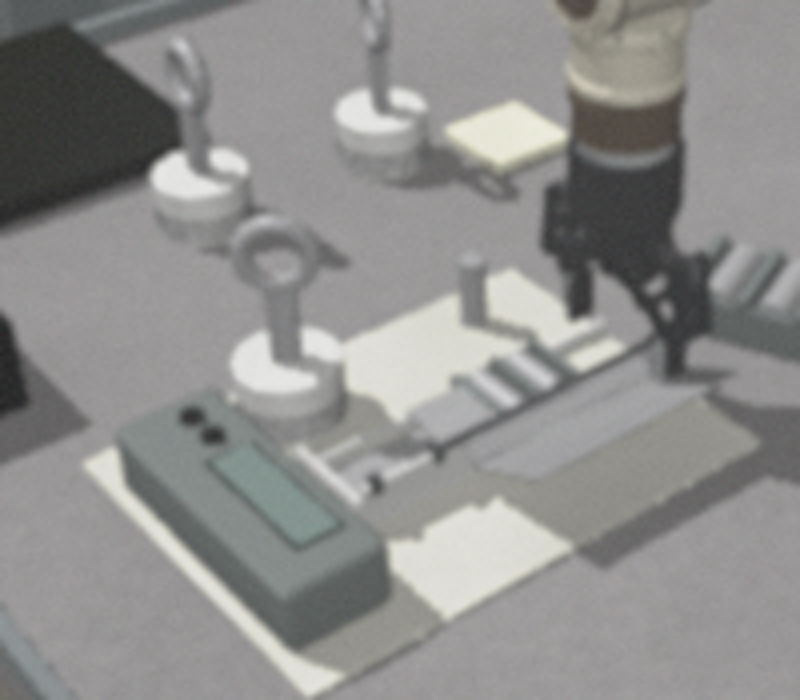

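{"op": "move_arm", "data": {
  "moves": [
    [[0,0,-0.012,0,-0.008,0,-1],[0,0,-0.012,0,-0.008,0,-1],[0,0,-0.01,0,0,0,-1],[0,0,0,0,0,0,-1]]
  ]
}}

```text
clock: 3.77
eef_pos: [0.5067, -0.0397, 0.0216]
tool_rot: [-0.007, 1.0, -0.004, 0.002]
ft_force: [-0.7, 0.3, 4.7]
grip_width: 0.0853
```

```bash
python3 look.py e scene
```

```text
clock 3.7667 J [-0.073  0.462 -0.307  0.797 -0.009 -0.087] eef [ 0.5067 -0.0397  0.0216] S [-0.1147  0.0243  0.0216] F [-0.75  0.33  4.75] w 0.0853
jaw 90.75 toolz [ 0.0034 -0.0088 -1.    ]
```

View pics/escene.png

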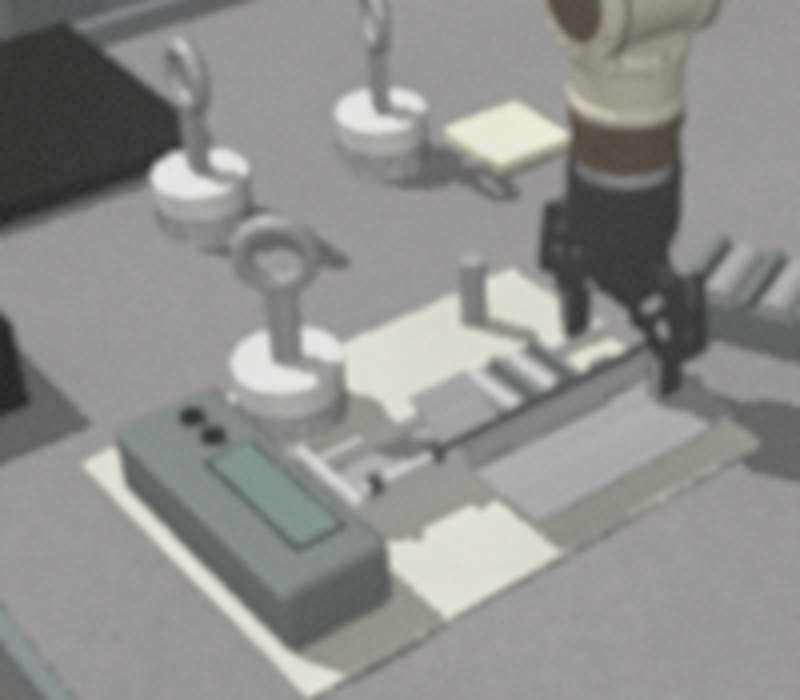

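```bash
cat > meas.py <<'E'
import sys
from h import *
c=np.load(sys.argv[1]+"scene.npz");Z=c["range_z"];v,u=np.mgrid[0:384,0:512]
P=np.stack([(u-c["cx"])/c["fx"]*Z,(v-c["cy"])/c["fy"]*Z,Z],-1)@c["extrinsics"][:3,:3].T+c["extrinsics"][:3,3]
t=np.array([.6218,-.0622,.016]);Q=W2S(t,P.reshape(-1,3));x,y,z=Q.T
lo=float(sys.argv[2]);hi=float(sys.argv[3])
m=(x>lo)&(x<hi)&(y>.055)&(y<.11)&(z<.08)&(z>.012);p=np.polyfit(y[m],z[m],1);print("paddle",p,"z@80",np.polyval(p,.08),"flap~",.55+(-np.arctan(p[0])),m.sum())
m=(x>.008)&(x<.04)&(y>.0)&(y<.03)&(z>.035)&(z<.08);p=np.polyfit(y[m],z[m],1);print("panel slope",-np.arctan(p[0]),m.sum())
m=(x>-.1)&(x<.1)&(abs(y)<.025)&(z>.027)&(z<.04);print("carrier top x",np.percentile(x[m],[2,50,98]).round(4))
for w in np.arange(-.13,.09,.01):
    mm=(abs(x-w)<.005)&(y>-.025)&(y<-.01);print(round(w,3),np.median(z[mm]).round(3) if mm.any() else None,end="; ")
E
python3 meas.py e -.08 .02
```

```text
paddle [0.0371869 0.019417 ] z@80 0.022391954005017436 flap~ 0.5128302282292054 509
panel slope 0.49853163536154554 124
carrier top x [-0.0788 -0.0465 -0.012 ]
-0.13 0.004; -0.12 0.046; -0.11 0.046; -0.1 0.067; -0.09 0.449; -0.08 0.35; -0.07 0.407; -0.06 0.033; -0.05 0.03; -0.04 0.029; -0.03 0.031; -0.02 0.03; -0.01 None; -0.0 None; 0.01 None; 0.02 0.003; 0.03 0.004; 0.04 0.003; 0.05 0.003; 0.06 0.003; 0.07 0.003; 0.08 0.004;
```

{"op": "move_arm", "data": {
  "moves": [
    [[0,0.006,-0.006,0.005,0,0,-1],[0,0,-0.002,0,0,0,-1],[0.012,0,0,0,0,0,-1],[0.012,0,0,0,0,0,-1],[0,0,0,0,0,0,-1]]
  ]
}}

```text
clock: 4.23
eef_pos: [0.516, -0.0369, 0.0186]
tool_rot: [-0.007, 1.0, -0.003, -0.0]
ft_force: [1.4, -1.4, 5.9]
grip_width: 0.0847
```

```bash
python3 look.py f scene; python3 meas.py f -.08 .02
```

```text
clock 4.2333 J [-0.068  0.483 -0.281  0.807 -0.006 -0.081] eef [ 0.516  -0.0369  0.0186] S [-0.1054  0.027   0.0186] F [ 1.36 -1.42  5.92] w 0.0847
jaw 90.76 toolz [-5.0e-04 -5.7e-03 -1.0e+00]
paddle [-0.03627014  0.02191412] z@80 0.019012512702994762 flap~ 0.5862542495096118 541
panel slope 0.5476999570557605 128
carrier top x [-0.0961 -0.051  -0.013 ]
-0.13 0.002; -0.12 0.003; -0.11 0.038; -0.1 0.049; -0.09 0.062; -0.08 0.033; -0.07 0.325; -0.06 0.408; -0.05 0.03; -0.04 0.03; -0.03 0.032; -0.02 0.03; -0.01 None; -0.0 None; 0.01 0.003; 0.02 0.004; 0.03 0.003; 0.04 0.003; 0.05 0.003; 0.06 0.003; 0.07 0.004; 0.08 0.003;
```

{"op": "move_arm", "data": {
  "moves": [
    [[0.016,0,0.001,0.003,0,0,-1],[0.016,0,0,0,0,0,-1],[0.016,0,0,0,0,0,-1],[0.016,0,0,0,0,0,-1],[0,0,0,0,0,0,-1]]
  ]
}}

```text
clock: 4.7
eef_pos: [0.5387, -0.0353, 0.0182]
tool_rot: [-0.007, 1.0, -0.0, -0.009]
ft_force: [3.6, -0.7, 6.0]
grip_width: 0.085
```

```bash
python3 look.py g scene; python3 meas.py g -.04 .02
```

```text
clock 4.7 J [-0.064  0.53  -0.197  0.862 -0.002 -0.078] eef [ 0.5387 -0.0353  0.0182] S [-0.0827  0.0282  0.0182] F [ 3.57 -0.65  6.01] w 0.085
jaw 90.81 toolz [-0.0187 -0.001  -0.9998]
paddle [-0.05295054  0.02301222] z@80 0.01877617789295668 flap~ 0.6029011357035603 339
panel slope 0.5926642157749396 118
carrier top x [-0.088  -0.046  -0.0134]
-0.13 0.004; -0.12 0.003; -0.11 0.002; -0.1 0.004; -0.09 0.042; -0.08 0.045; -0.07 0.055; -0.06 0.03; -0.05 0.033; -0.04 0.331; -0.03 0.398; -0.02 0.03; -0.01 None; -0.0 None; 0.01 None; 0.02 0.003; 0.03 0.002; 0.04 0.004; 0.05 0.004; 0.06 0.003; 0.07 0.003; 0.08 0.003;
```

View pics/gscene.png

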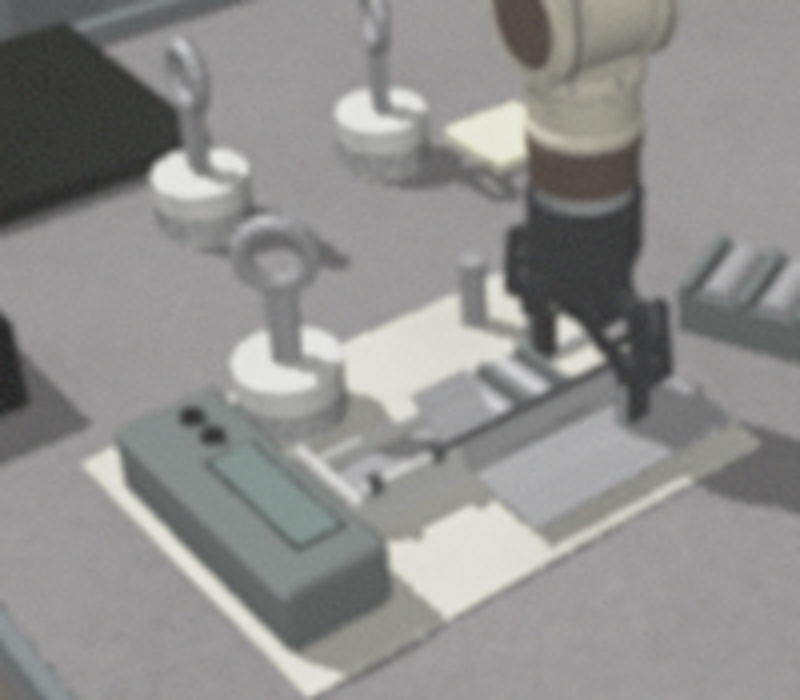

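{"op": "move_arm", "data": {
  "moves": [
    [[0.02,0,0.004,0,-0.02,0,-1],[0.02,0,0,0,-0.01,0,-1],[0.02,0,0,0,-0.01,0,-1],[0.02,0,0,0,0,0,-1],[0,0,0,0,0,0,-1]]
  ]
}}

```text
clock: 5.17
eef_pos: [0.5683, -0.0345, 0.0186]
tool_rot: [-0.007, 1.0, 0.0, -0.01]
ft_force: [2.9, 0.5, 5.5]
grip_width: 0.0852
```

```bash
python3 look.py h scene; python3 meas.py h -.01 .02
```

```text
clock 5.1667 J [-0.06   0.577 -0.109  0.904 -0.001 -0.074] eef [ 0.5683 -0.0345  0.0186] S [-0.053   0.0286  0.0186] F [2.88 0.46 5.5 ] w 0.0852
jaw 90.79 toolz [-1.910e-02  6.000e-04 -9.998e-01]
paddle [-0.03677217  0.02228282] z@80 0.019341041417551497 flap~ 0.5867556137412664 175
panel slope 0.5842747481717991 116
carrier top x [-0.0616 -0.0335  0.0332]
-0.13 0.004; -0.12 0.003; -0.11 None; -0.1 0.003; -0.09 0.003; -0.08 0.002; -0.07 0.003; -0.06 0.041; -0.05 0.046; -0.04 0.057; -0.03 0.033; -0.02 0.443; -0.01 0.426; -0.0 0.412; 0.01 None; 0.02 None; 0.03 0.018; 0.04 0.004; 0.05 0.003; 0.06 0.004; 0.07 0.003; 0.08 0.003;
```

View pics/hscene.png

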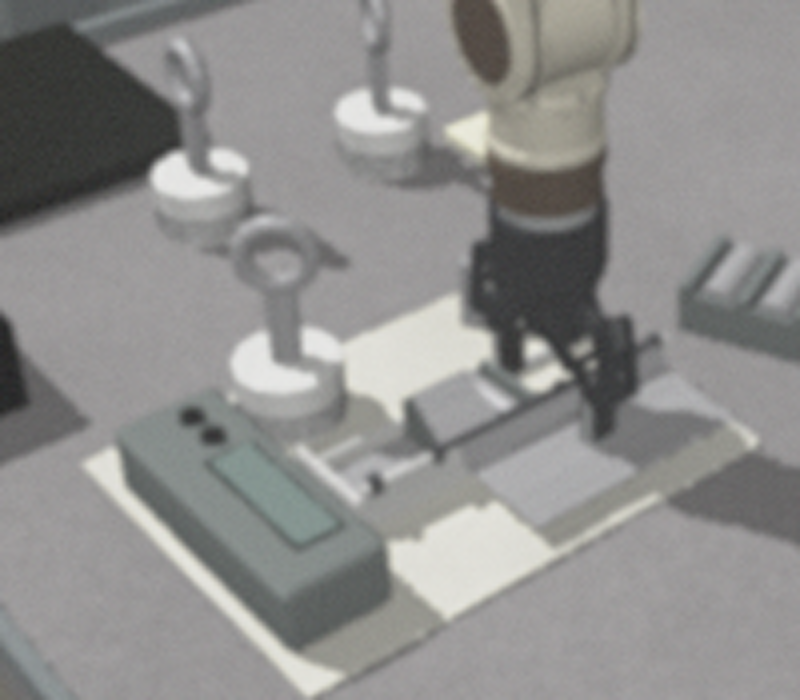

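{"op": "move_arm", "data": {
  "moves": [
    [[0.02,-0.003,0.001,0,-0.02,0,-1],[0.02,0,0,0,-0.02,0,-1],[0.02,0,0,0,-0.01,0,-1],[0.02,0,0,0,-0.01,0,-1],[0,0,0,0,0,0,-1]]
  ]
}}

```text
clock: 5.63
eef_pos: [0.5979, -0.0348, 0.0178]
tool_rot: [-0.007, 1.0, 0.001, -0.005]
ft_force: [2.8, -0.8, 5.9]
grip_width: 0.0853
```

```bash
python3 look.py i scene; python3 meas.py i -.01 .025
```

```text
clock 5.6333 J [-0.059  0.62  -0.031  0.93   0.002 -0.073] eef [ 0.5979 -0.0348  0.0178] S [-0.0235  0.0277  0.0178] F [ 2.8  -0.79  5.93] w 0.0853
jaw 90.76 toolz [-0.0097  0.0029 -0.9999]
paddle [-0.09162949  0.03207875] z@80 0.024748389216668373 flap~ 0.6413743312511286 223
panel slope 0.5792280186354928 114
carrier top x [-0.0297  0.0467  0.0618]
-0.13 0.002; -0.12 None; -0.11 None; -0.1 0.002; -0.09 0.004; -0.08 0.004; -0.07 None; -0.06 0.003; -0.05 0.003; -0.04 0.003; -0.03 0.048; -0.02 0.053; -0.01 0.066; -0.0 0.45; 0.01 0.443; 0.02 0.403; 0.03 0.027; 0.04 0.031; 0.05 0.03; 0.06 0.018; 0.07 0.002; 0.08 0.003;
```

View pics/iscene.png

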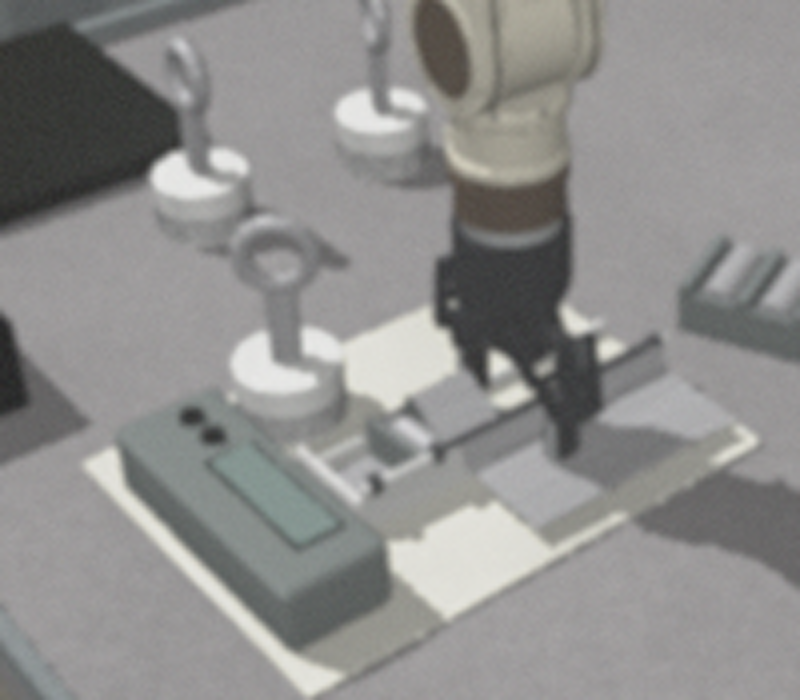

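{"op": "move_arm", "data": {
  "moves": [
    [[0.014,-0.008,0.001,0,-0.01,0,-1],[0.014,0,0,0,-0.01,0,-1],[0.014,0,0,0,-0.01,0,-1],[0,0,0,0,0,0,-1]]
  ]
}}

```text
clock: 6.02
eef_pos: [0.6122, -0.0368, 0.0176]
tool_rot: [-0.007, 1.0, 0.004, -0.004]
ft_force: [2.8, -1.0, 5.2]
grip_width: 0.0858
```

```bash
python3 look.py j scene; python3 meas.py j .01 .025
```

```text
clock 6.0167 J [-0.063  0.643  0.013  0.949  0.007 -0.077] eef [ 0.6122 -0.0368  0.0176] S [-0.0092  0.0256  0.0176] F [ 2.78 -1.05  5.19] w 0.0858
jaw 90.81 toolz [-0.0081  0.0071 -0.9999]
paddle [-0.11026142  0.02817941] z@80 0.01935849183712155 flap~ 0.6598178177399318 91
panel slope 0.6057807455078912 124
carrier top x [0.0283 0.0574 0.0756]
-0.13 0.002; -0.12 0.003; -0.11 0.005; -0.1 None; -0.09 None; -0.08 None; -0.07 0.004; -0.06 None; -0.05 0.002; -0.04 0.004; -0.03 0.474; -0.02 0.468; -0.01 0.056; -0.0 0.059; 0.01 0.452; 0.02 0.446; 0.03 0.353; 0.04 0.405; 0.05 0.031; 0.06 0.031; 0.07 0.023; 0.08 0.008;
```

View pics/jscene.png

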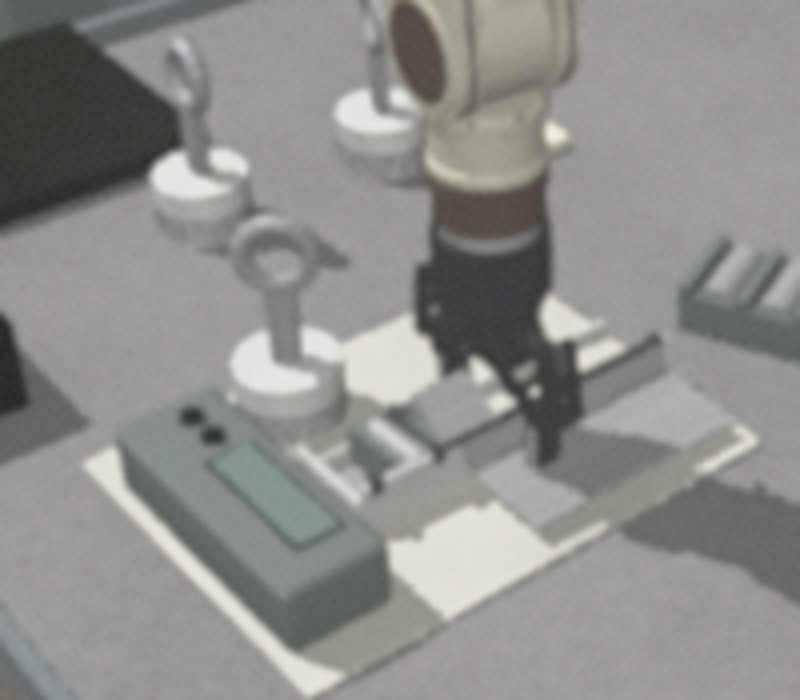

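{"op": "move_arm", "data": {
  "moves": [
    [[0.014,0,0.003,0,-0.01,0,-1],[0.014,0,0,0,-0.01,0,-1],[0.013,0,0,0,0,0,-1],[0,0,0,0,0,0,-1]]
  ]
}}

```text
clock: 6.4
eef_pos: [0.6263, -0.0358, 0.0185]
tool_rot: [-0.007, 1.0, 0.005, -0.006]
ft_force: [3.6, 0.3, 5.7]
grip_width: 0.0856
```

```bash
python3 look.py k scene; python3 meas.py k .01 .025
```

```text
clock 6.4 J [-0.061  0.668  0.063  0.979  0.009 -0.076] eef [ 0.6263 -0.0358  0.0185] S [0.0049 0.0263 0.0185] F [3.59 0.28 5.67] w 0.0856
jaw 90.82 toolz [-0.0114  0.0093 -0.9999]
paddle [0.03897467 0.03825367] z@80 0.04137164740154073 flap~ 0.5110450496878438 191
panel slope 0.5021243954838555 125
carrier top x [0.0314 0.0635 0.0897]
-0.13 0.003; -0.12 0.003; -0.11 0.002; -0.1 0.003; -0.09 None; -0.08 None; -0.07 None; -0.06 0.003; -0.05 0.006; -0.04 0.475; -0.03 0.476; -0.02 0.476; -0.01 0.472; -0.0 0.057; 0.01 0.056; 0.02 0.069; 0.03 0.448; 0.04 0.437; 0.05 0.395; 0.06 0.028; 0.07 0.032; 0.08 0.03;
```

View pics/kscene.png

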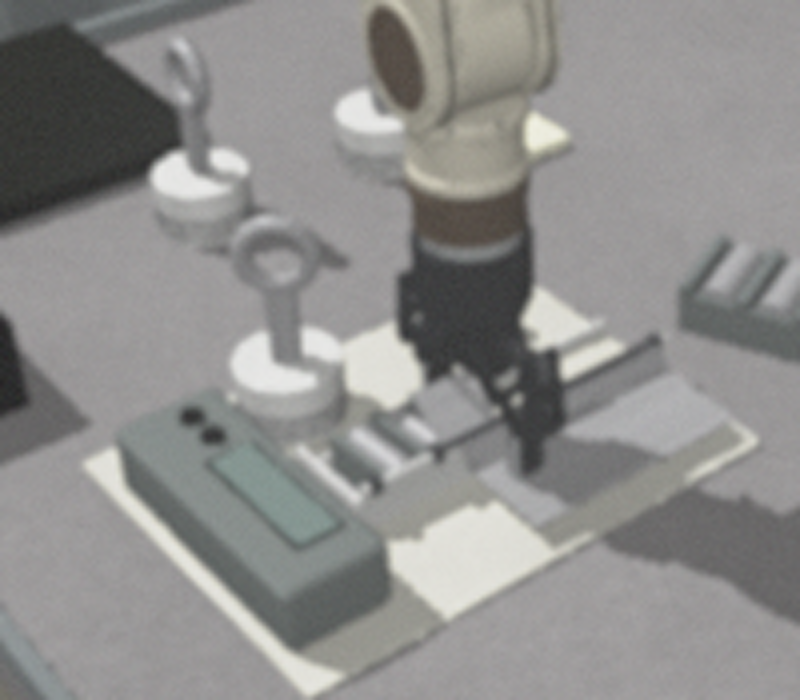

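{"op": "move_arm", "data": {
  "moves": [
    [[-0.012,0,0,0,0,0,-1],[-0.008,0,0,0,0,0,-1],[0,0,0.01,0,0,0,-1],[0,0,0.016,0,0,0,-1],[0,0,0.02,0,0,0,-1],[0,0,0.02,0,0,0,-1],[0,0,0.04,0,0,0,-1],[0,0,0,0,0,0,-1]]
  ]
}}

```text
clock: 7.12
eef_pos: [0.6197, -0.0339, 0.0763]
tool_rot: [-0.008, 1.0, 0.006, -0.002]
ft_force: [0.7, -0.6, 0.9]
grip_width: 0.0855
```

```bash
python3 look.py l scene; python3 meas.py l -.1 .025
```

```text
clock 7.1167 J [-0.06   0.592  0.094  1.078  0.012 -0.076] eef [ 0.6197 -0.0339  0.0763] S [-0.0016  0.0284  0.0763] F [ 0.72 -0.6   0.88] w 0.0855
jaw 90.9 toolz [-0.0048  0.0121 -0.9999]
paddle [ 0.59974987 -0.00319823] z@80 0.044781761652767274 flap~ 0.00976444175447333 293
panel slope -0.011926093553069617 92
carrier top x [0.0185 0.063  0.0893]
-0.13 0.001; -0.12 0.002; -0.11 0.002; -0.1 0.001; -0.09 0.003; -0.08 None; -0.07 None; -0.06 0.003; -0.05 0.002; -0.04 0.003; -0.03 0.005; -0.02 0.526; -0.01 0.106; -0.0 0.103; 0.01 0.112; 0.02 0.271; 0.03 0.5; 0.04 0.444; 0.05 0.033; 0.06 0.029; 0.07 0.032; 0.08 0.031;
```

View pics/lscene.png

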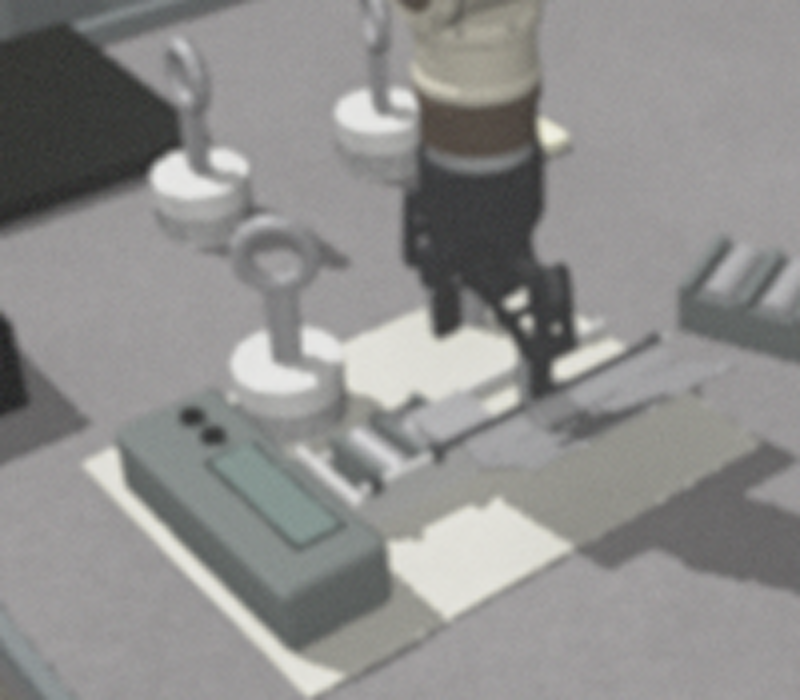

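Flap closed behind the carrier. I'll raise the arm, draw it back for a clear view and check.

{"op": "move_arm", "data": {
  "moves": [
    [[0,0,0.07,0,0,0,-1],[0,0,0.07,0,0,0,-1],[0,0,0.07,0,0,0,-1],[0,0,0.07,0,0,0,-1],[-0.06,0.05,0,0,0,0,-1],[-0.06,0.05,0,0,0,0,-1],[-0.06,0.05,0,0,0,0,-1],[-0.06,0.05,0,0,0,0,-1]]
  ]
}}

```text
clock: 7.83
eef_pos: [0.4956, 0.0632, 0.2143]
tool_rot: [-0.003, 1.0, 0.005, -0.008]
ft_force: [0.4, 0.6, 0.4]
grip_width: 0.0852
```

{"op": "move_arm", "data": {
  "moves": [
    [[-0.03,0.07,0,0,0,0,-1],[-0.03,0.07,0,0,0,0,-1],[-0.03,0.07,0,0,0,0,-1],[-0.03,0.07,0,0,0,0,-1],[0,0,0,0,0,0,-1],[0,0,0,0,0,0,-1]]
  ]
}}

```text
clock: 8.33
eef_pos: [0.421, 0.2097, 0.2117]
tool_rot: [-0.005, 1.0, 0.003, -0.013]
ft_force: [0.3, -0.7, 0.1]
grip_width: 0.0854
```

```bash
python3 look.py m scene top; python3 meas.py m -.1 .025
python3 - <<'E'
import numpy as np
from h import *
c=np.load("mtop.npz");Z=c["range_z"];v,u=np.mgrid[0:384,0:512]
P=np.stack([(u-c["cx"])/c["fx"]*Z,(v-c["cy"])/c["fy"]*Z,Z],-1)@c["extrinsics"][:3,:3].T+c["extrinsics"][:3,3]
Q=W2S(np.array([.6218,-.0622,.016]),P.reshape(-1,3));x,y,z=Q.T
m=(x>0)&(x<.1)&(abs(y)<.028)&(z>.02)&(z<.038);print("\ntop carrier",np.percentile(Q[m],[2,50,98],axis=0).round(4))
E
```

```text
clock 8.3333 J [ 0.451  0.215 -0.11   1.268  0.017  0.44 ] eef [0.421  0.2097 0.2117] S [-0.1965  0.2751  0.2117] F [ 0.32 -0.73  0.13] w 0.0854
jaw 90.61 toolz [-0.0266  0.0063 -0.9996]
paddle [ 0.60725588 -0.0043367 ] z@80 0.04424377386326101 flap~ 0.004262370674100069 277
panel slope 0.0031385875648076524 87
carrier top x [0.0175 0.0652 0.09  ]
-0.13 0.002; -0.12 0.002; -0.11 0.003; -0.1 0.001; -0.09 0.002; -0.08 0.003; -0.07 0.003; -0.06 0.002; -0.05 0.002; -0.04 0.003; -0.03 0.004; -0.02 None; -0.01 None; -0.0 None; 0.01 None; 0.02 0.032; 0.03 0.032; 0.04 0.031; 0.05 0.032; 0.06 0.029; 0.07 0.033; 0.08 0.029; 
top carrier [[ 0.0073 -0.027   0.0213]
 [ 0.0592 -0.0072  0.0326]
 [ 0.087   0.0259  0.0378]]
```

View pics/mtop.png

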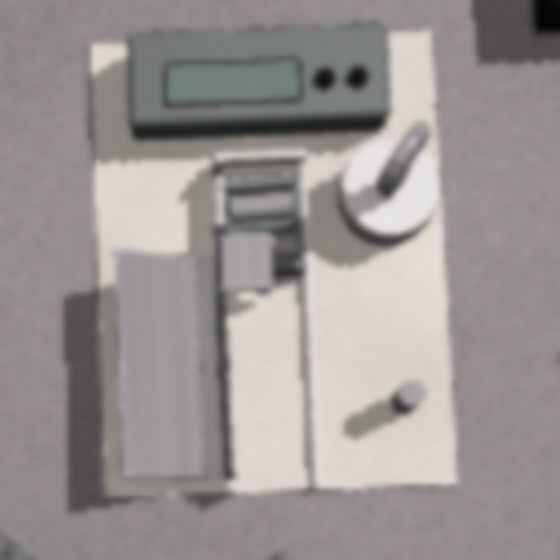

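View pics/mscene.png

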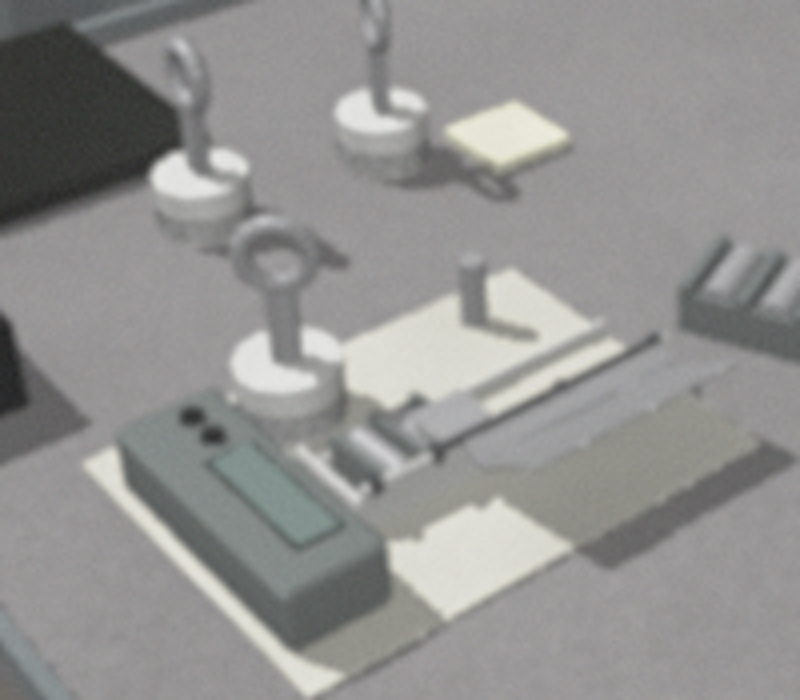

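The top view shows the carrier (about 262,220) sitting behind the closed flap (248,262). Its rear is around row 275 and the flap's front edge around row 290. The piston and the pin stand where they were.

```bash
python3 -c "
from workcell import *
print(job_done())"
```

```text
the job is handed in; nothing more can be done
None
```

The carrier is on the weighing pan with the flap closed behind it, and I handed the job in at about 8.3 s of the 48 s allowed. `job_done()` gave no verdict.

**What I did:** With the gripper fully open across the lane, the left fingertip pressed the paddle and held the flap at about 0.50–0.60 rad (about 5–6 N). The right fingertip pushed the carrier along the right side of the lane, past the tongue. I then backed off about 6 mm, lifted so the flap closed, and drew the arm well clear.

**Last checks:**
- **Carrier position:** its origin is about 54 mm (scene camera) or 51 mm (top camera) from the station origin. The target is 43–69 mm, and the two cameras differ by about 3 mm.
- **Carrier attitude:** its top is at about 32 mm along its whole length, so it lies flat. I did not measure its sideways position in the final picture; the lane allows only about ±2 mm.
- **Flap:** about 0.00 rad from both the paddle and panel slopes. One paddle reading taken mid-push scattered high because the arm hid most of the paddle.
- **Bystanders:** piston_a, the loose pin, piston_b, piston_c and the notes look unmoved. The oiler, ratchet and carton were outside the final close-up crops; the arm passed near them only at a TCP height of about 0.21 m or more.

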